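# Put the slicer discs back in their rack

## Task

Put the vegetable slicer's three discs away in the slotted rack, each in the slot whose tabs match the colour of its handle, lying level in the slot, pushed fully home against the back stop with the handle pointing straight out of the front: the blue one already sits in the lowest slot but sticks out, the green and orange ones lie on the table. Leave the tub, the hand stamp, the label roll and the pen where they are.

Things in the scene. Friction and masses are not known exactly. Their poses are not given: they have to be found in the camera images.
- disc_rack: Fixed rack, 112 deep x 128 wide x 165 mm high, steel sides, open at the front (-x, toward the robot). Three level slots one above another, 116 mm wide, between white ledges 25 mm wide along both sides; the middle 66 mm is open. Mouth 48 mm in front of the origin, back stop 56.5 mm behind it. Tabs at the mouth colour each slot. Origin on the table; x into the rack, z up.
- slot_low (a point): Lowest slot, blue tabs: point in line above the rack's origin, level with the top of the lower ledges, 22 mm above the table; a home disc's underside centre lies here (1.5 mm farther in when it touches the stop). Slot 13 mm high. Axes as the rack's.
- slot_mid (a point): Middle slot, green tabs: same point as in slot_low, 74 mm above the table; slot 13 mm high.
- slot_top (a point): Top slot, orange tabs: same point as in slot_low, 132 mm above the table; slot 17 mm high.
- disc_blue: Steel slicing disc, blue handle, diameter 110, 6 mm thick; starts on the ledges of the lowest slot, 10 to 26 mm short of home. Origin: centre of the disc's underside; z up. Its handle leaves the rim along the disc's -x: neck 12 mm wide, 6 thick, level with the underside, then an upright grip fin (see point grip_blue). Loose, 0.11 to 0.18 kg.
- disc_green: Steel slicing disc, green handle, diameter 110, 6 mm thick; starts flat on the table. Origin: centre of the disc's underside; z up. Its handle leaves the rim along the disc's -x: neck 12 mm wide, 6 thick, level with the underside, then an upright grip fin (see point grip_green). Loose, 0.11 to 0.18 kg.
- disc_orange: Steel grating disc (rings of dark holes), orange handle, diameter 110, 10 mm thick; starts flat on the table. Origin: centre of the disc's underside; z up. Its handle leaves the rim along the disc's -x: neck 12 mm wide, 6 thick, level with the underside, then an upright grip fin (see point grip_orange). Loose, 0.11 to 0.18 kg.
- grip_blue (a point): Middle of the top of the blue disc's upright grip fin, 118 mm in front (-x) of the disc's centre, 42 mm above its underside. The fin is 12 mm wide (y), 40 long (x, 98 to 138 mm in front of the centre), upright and flat-sided down to the underside. Axes as the disc's.
- grip_green (a point): Middle of the top of the green disc's upright grip fin, 118 mm in front (-x) of the disc's centre, 42 mm above its underside. The fin is 12 mm wide (y), 40 long (x, 98 to 138 mm in front of the centre), upright and flat-sided down to the underside. Axes as the disc's.
- grip_orange (a point): Middle of the top of the orange disc's upright grip fin, 118 mm in front (-x) of the disc's centre, 42 mm above its underside. The fin is 12 mm wide (y), 40 long (x, 98 to 138 mm in front of the centre), upright and flat-sided down to the underside. Axes as the disc's.
- tie_tub: Bystander: small round white tub, 70 mm wide, 45 high, between the two loose discs. Origin under its centre. Loose and light.
- date_stamp: Bystander: black hand stamp, 35x46 mm, 100 mm high, standing to the right of the rack. Origin under its centre. Loose.
- label_roll: Bystander: white label roll, 92 mm wide, 52 high, standing at the right rear. Origin under its centre. Loose.
- marker_pen: Bystander: marker pen 140 mm long, 17 thick, lying between the handles of the two loose discs. Origin under its middle. Loose.

How it is judged:
By the outcome, as a careful person would: the job done as asked, in the order asked, and still so for the second after the job is handed in, with the robot touching nothing.
It also fails if it takes over 67 s, if anything falls off the work surface, if the arm or the gripper's body presses on something with over 40 N, if the wrist force passes 120 N, or if a joint passes its speed limit or range.

## Robot

A 6-joint arm with a two-finger parallel gripper is mounted at the origin on a cart in front of the work surface, level with it; the furniture and walls round the work are solid. World frame = base frame: x ahead of the robot, y to its left, z up, the work surface at z = 0. Lengths are in m, angles in rad, forces in N, time in s.
With the tool pointing down it reaches from about 0.425 to 0.95 m from the base axis. Payload 3.5 kg.
Tool frame: the origin (TCP) lies midway between the tips of the shut fingers; the grasp point (between the pads) lies 19 mm behind it (ctrl.pinch_z is the distance from the TCP to the grasp point, in m); z points along the fingers, y is the line along which they close (so a half turn about z gives the same grasp; the last joint's range is limited). The gripper opens to 85 mm and grips with 20 to 120 N. Pads are 22 mm wide; open, the fingers measure 114 mm over their backs; the gripper's body (76 mm by 85 mm) begins 54 mm behind the grasp point. The pads swing forward as they close: fully open they stand 13 mm farther back than shut.
Start: joints at [1.078, 0.286, 1.577, -0, 1.279, -0.15], TCP at [0.227, 0.636, 0.231] pointing down, gripper open.
Joint ranges: [-2.77, 2.77], [-0.9, 2.22], [0.21, 2.48], [-1.53, 4.67], [0.24, 2.81], [-2.84, 2.84]. Speed limits (rad/s): [2.79, 2.79, 3.14, 3.14, 3.14, 3.14].

## Interface

Orientations are given as a unit quaternion [x, y, z, w].
In Python, from plant import get_state, viewer, sign_off, ctrl gives the robot as it stands. The module is installed in compiled form; this text tells all that it offers.
- The arm moves only by the shell command python3 -m handwheel 'ROWS' [FORCE]. ROWS is JSON, a list that holds one entry, the list of rows, each a list of 5 numbers: the finger opening in m, from 0 to 0.0854, then the shift along the tool's x, y, z in m, then the turn about the tool's z in degrees. In form: [[[claw, x, y, z, spin], ...]]. A call has 1 to 12 rows; each row shifts and turns the commanded pose from where the row before left it, along the tool's axes as they then stand; what a row does not reach is not made up. A row lasts 1/12 s, in which the tool goes at most 41.7 mm and 7.16 degrees, less where a joint would pass 70% of its speed; a pose out of reach is approached as far as the arm can. A call is refused whole if a number of a shift passes 0.0417 or a number of a turn 7.16, either way. A call with a gripper value outside its range is refused whole. The fingers move at their own pace and stop on an object; FORCE is the grip in N (left out, the last holds). Time passes only in rows, so rows that do not move let the fingers close. It gives the time, the measured TCP pose, the force, the opening and the grip force at its end, in the units of the state.
- get_state(): the state, without advancing time (a new reading comes with each control period).
- viewer.read_camera(name): name is "scene" or "top" or "wrist"; returns the picture (384x512x3 uint8, blue, green, red); there is no depth.
- viewer.camera_params(name): a dict with "fov_y" (degrees; the focal length in pixels is half the picture's height over the tangent of half this angle, whatever the lens; pixels are square), "cx", "cy" (the principal point, pixels), "k1" (the pictures are not rectified: a ray, as slopes to the right and down, at radius r is drawn at 1 + k1 r^2 times it, then the intrinsics apply), "xyz" and "attitude" of the camera in the world; the wrist camera has in their place "hand_eye" (4x4, takes a point from camera to tool coordinates, whose origin is the TCP and whose axes are the flange's). Camera axes: x right, y up, looking along -z (the intrinsics and any distortion apply to the point x, -y, -z); pixel columns grow to the right and rows downward; lengths in m; the calibration is good to about 2 mm. A picture is of the moment at which its call begins: read the wrist's pose just before it. camera_params takes no time and is no camera call.
- sign_off(): hands the job in; it is judged then, once.
Trained networks look in the newest picture that a camera, given by its name, has taken for a name from the list of things; names that differ only in an ending like _2 or _b are one class to them, and where a whole thing is asked for, a point or a joint stands for the part that bears it (a point fixed in the world has none). Each returns a list of dicts, best first, with "confidence" (0 to 1); they miss things now and then, are a little off and sometimes report something else, mostly with a low value. They report only what shows in the picture. A call takes as long as a camera call.
- viewer.look_for(camera, name): "extent" ([left, top, width, height] as shares, 0 to 1, of the picture: columns of its width, rows of its height, round what is visible of it).
- viewer.outline_of(camera, name): "mask" (384x512 bool, what is visible of it) and "extent" ([left, top, width, height] as shares, 0 to 1, of the picture: columns of its width, rows of its height, round what is visible of it).
- viewer.pinpoint(camera, name): "xy" ([column, row] as shares, 0 to 1, of the picture: columns of its width, rows of its height: a listed point, or the origin of a listed thing).
The state is a dict: "time": time; "qpos": joint angles; "dq": joint speeds; "joint_efforts": joint torques, N m; "eef_pos": TCP position; "tcp_rot": TCP orientation; "contact_force": force on the tool from outside, world axes, zero at the start; "wrist_torque": the same for the moment, N m; "opening": opening from 0.0 (shut) to 1.0 (fully open); "finger_force": force on a finger pad.
Only numpy, scipy, OpenCV 4.12 (cv2) and the standard library are available. Lean on these libraries where they do the work, as an engineer would, in place of code of your own. Each camera call takes 0.05 s, during which the arm holds its last target. There are 200 camera calls.

## Working session

There is one attempt and no reset: what is moved stays moved. The work goes in short steps, Python scripts to look and compute and a shell command to move; the robot and the scene stay as the last step left them, time stands still between calls to the robot, and variables do not carry over. Pictures are saved under pics/ and viewed, at most 10 in all, crops included, and the job is handed in when it is done.

```bash
mkdir -p pics
cat > h.py <<'E'
import numpy as np, cv2
from scipy.spatial.transform import Rotation as R
from plant import get_state, viewer, sign_off, ctrl
def cam(n):
    p=viewer.camera_params(n); f=192/np.tan(np.radians(p['fov_y'])/2)
    if 'hand_eye' in p:
        s=get_state(); T=np.eye(4); T[:3,:3]=R.from_quat(s['tcp_rot']).as_matrix(); T[:3,3]=s['eef_pos']
        T=T@np.array(p['hand_eye'])
    else:
        T=np.eye(4); a=np.array(p['attitude'],float)
        T[:3,:3]=R.from_quat(a).as_matrix() if a.size==4 else a.reshape(3,3); T[:3,3]=p['xyz']
    return p,f,T
def proj(c,P):
    p,f,T=c; q=(np.atleast_2d(P)-T[:3,3])@T[:3,:3]; s=np.c_[q[:,0],-q[:,1]]/-q[:,2:]
    s=s*(1+p['k1']*(s**2).sum(1,keepdims=True)); return s*f+[p['cx'],p['cy']]
def unproj(c,uv,z):
    p,f,T=c; d=(np.atleast_2d(uv)-[p['cx'],p['cy']])/f; s=d.copy()
    for _ in range(20): s=d/(1+p['k1']*(s**2).sum(1,keepdims=True))
    r=np.c_[s[:,0],-s[:,1],-np.ones(len(s))]@T[:3,:3].T
    return T[:3,3]+r*((z-T[2,3])/r[:,2:])
def pin(n,name,z):
    c=cam(n); return [(round(d['confidence'],2),np.round(np.array(d['xy'])*[512,384],1),np.round(unproj(c,np.array(d['xy'])*[512,384],z)[0],4)) for d in viewer.pinpoint(n,name)[:2]]
E
python3 - <<'E'
from h import *
print(get_state())
for n in('scene','top','wrist'):
    print(n,{k:np.round(v,4).tolist() for k,v in viewer.camera_params(n).items()})
ims=[viewer.read_camera(n) for n in('top','scene')]
cv2.imwrite('pics/t.png',cv2.resize(ims[0],(800,600)));cv2.imwrite('pics/s.png',cv2.resize(ims[1],(800,600)))
for n in('top','scene'):
  for nm,z in [('disc_rack',0),('slot_low',.022),('slot_mid',.074),('slot_top',.132),('disc_blue',.022),('grip_blue',.064),('disc_green',0),('grip_green',.042),('disc_orange',0),('grip_orange',.042),('tie_tub',0),('date_stamp',0),('label_roll',0),('marker_pen',0)]:
    print(n,nm,pin(n,nm,z))
E
```

```text
{'time': 0.0, 'qpos': array([ 1.07798630e+00,  2.87206846e-01,  1.57817778e+00, -1.90304073e-05,
        1.27861584e+00, -1.50003004e-01]), 'dq': array([ 0.00104499,  0.00164569, -0.00037414, -0.00183231, -0.00058385,
       -0.00168507]), 'joint_efforts': array([-1.18831595e-03, -4.05965567e+01, -2.92631668e+01, -1.72276937e-04,
        5.70354328e-03,  6.88781768e-06]), 'eef_pos': array([0.22655066, 0.63514266, 0.22991931]), 'tcp_rot': array([ 1.70562625e-01,  9.85346102e-01, -1.14513370e-03, -3.71673301e-04]), 'contact_force': array([-0.23464381, -0.14697416,  0.08236395]), 'wrist_torque': array([ 0.004093  , -0.02381675, -0.00554863]), 'finger_force': 0.0, 'opening': 0.9970203572281466}
scene {'fov_y': 50.3521, 'cx': 248.796, 'cy': 189.6685, 'k1': -0.1427, 'xyz': [-0.2436, -0.6027, 1.1062], 'attitude': [0.3027, -0.1788, -0.4754, 0.8065]}
top {'fov_y': 57.0158, 'cx': 253.0158, 'cy': 191.8024, 'k1': -0.0205, 'xyz': [0.4631, -0.1892, 1.1398], 'attitude': [-0.0143, 0.021, 0.7169, -0.6967]}
wrist {'fov_y': 64.8738, 'cx': 251.6011, 'cy': 194.2337, 'k1': -0.0055, 'hand_eye': [[-0.0005, 
[... 2431 characters left out ...]
,  0.    ]))]
scene grip_orange [(0.81, array([278.2, 241.6]), array([ 0.4269, -0.3377,  0.042 ])), (0.2, array([296.2, 226.4]), array([ 0.5074, -0.3624,  0.042 ]))]
scene tie_tub [(0.66, array([271.4, 202. ]), array([ 0.5913, -0.2324,  0.    ]))]
scene date_stamp [(0.71, array([230.5, 170.3]), array([ 0.6543, -0.0284,  0.    ])), (0.28, array([196.5, 127.6]), array([0.7985, 0.2223, 0.    ]))]
scene label_roll [(0.82, array([344.5, 235.5]), array([ 0.5803, -0.5095,  0.    ])), (0.34, array([229.8, 171.1]), array([ 0.6494, -0.0282,  0.    ]))]
scene marker_pen [(0.69, array([348.3, 237. ]), array([ 0.5806, -0.5228,  0.    ])), (0.57, array([244.9, 234.3]), array([ 0.4262, -0.2184,  0.    ]))]
```

View pics/t.png

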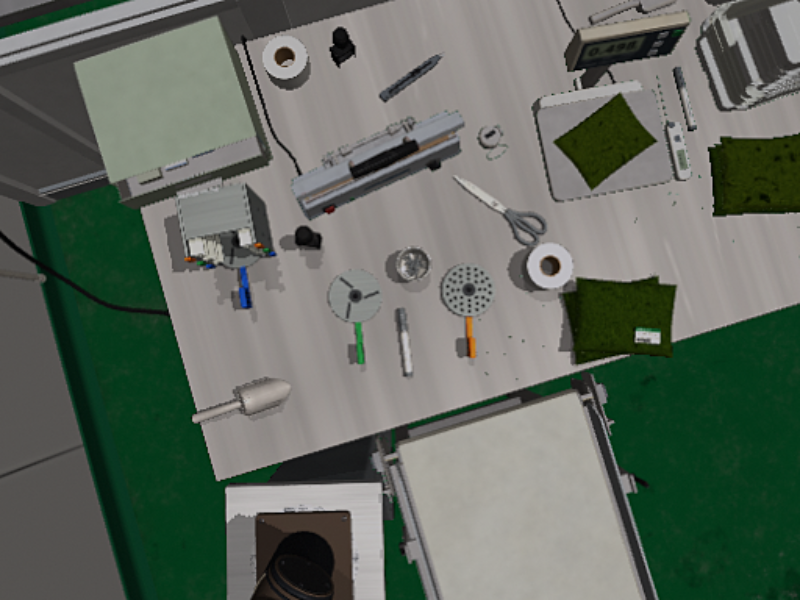

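View pics/s.png

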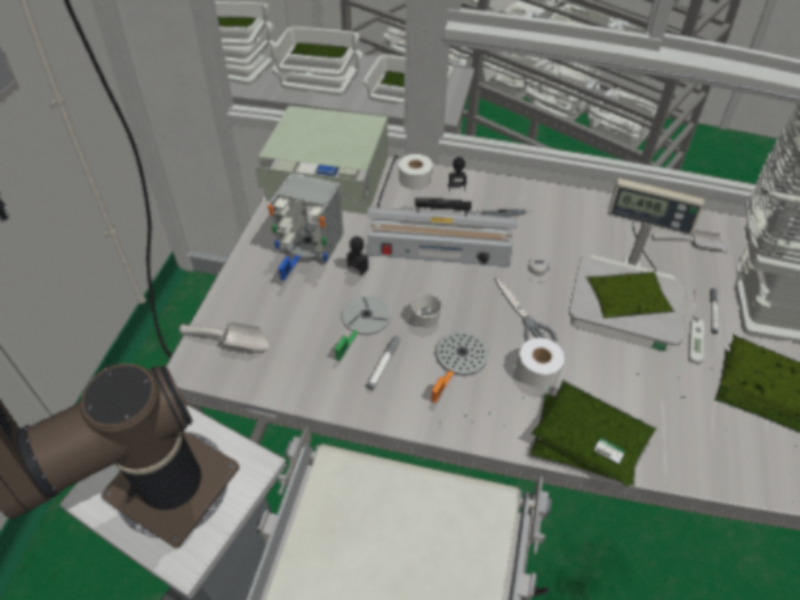

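The top and scene views show all the items where the networks reported them (rack at about (0.655, 0.11), green disc at (0.52, -0.12), orange disc at (0.53, -0.35)). I'll bring the wrist camera in front of the rack.

```bash
python3 -m handwheel '[[[0.085,0,0,0,-6.55],[0.085,0,0,0,-6.55],[0.085,0,0,0,-6.54],[0.085,-0.0135,-0.03,0,0],[0.085,-0.0135,-0.03,0,0],[0.085,-0.0135,-0.03,0,0],[0.085,-0.0135,-0.03,0,0],[0.085,-0.0135,-0.03,0,0],[0.085,-0.0135,-0.03,0,0],[0.085,-0.0135,-0.03,0,0],[0.085,-0.0135,-0.03,0,0],[0.085,-0.0135,-0.03,0,0]]]'
python3 -m handwheel '[[[0.085,-0.0135,-0.03,0,0],[0.085,-0.0135,-0.03,0,0],[0.085,-0.0135,-0.03,0,0],[0.085,-0.0135,-0.03,0,0],[0.085,-0.0135,-0.03,-0.005,0],[0.085,-0.0135,-0.03,-0.005,0],[0.085,-0.0135,-0.03,-0.005,0],[0.085,-0.0135,-0.03,-0.005,0],[0.085,-0.005,-0.01,0,0],[0.085,0,0,0,0],[0.085,0,0,0,0]]]'
python3 - <<'E'
from h import *
c=cam('wrist'); im=viewer.read_camera('wrist'); cv2.imwrite('pics/w1.png',cv2.resize(im,(800,600)))
for nm,z in [('disc_rack',0),('slot_low',.022),('slot_mid',.074),('slot_top',.132),('disc_blue',.022),('grip_blue',.064)]: print(nm,pin('wrist',nm,z))
E
```

```text
time: 2.5
eef_pos: [0.3487, 0.3643, 0.2316]
tcp_rot: [-0.0, 1.0, 0.0, 0.0]
contact_force: [0.8, 0.0, 1.0]
opening: 0.994
finger_force: 0.0
time: 3.42
eef_pos: [0.4612, 0.1158, 0.2511]
tcp_rot: [0.001, 1.0, 0.0, -0.0]
contact_force: [0.3, 1.0, -1.1]
opening: 0.991
finger_force: 0.0
disc_rack []
slot_low []
slot_mid [(0.92, array([255.5, 325.7]), array([0.659 , 0.1217, 0.074 ]))]
slot_top []
disc_blue [(0.89, array([252.7, 291.3]), array([0.6445, 0.1183, 0.022 ])), (0.51, array([ 41.4, 129. ]), array([ 0.4174, -0.1376,  0.022 ]))]
grip_blue [(0.76, array([241.8, 227.3]), array([0.5276, 0.1048, 0.064 ]))]
```

View pics/w1.png

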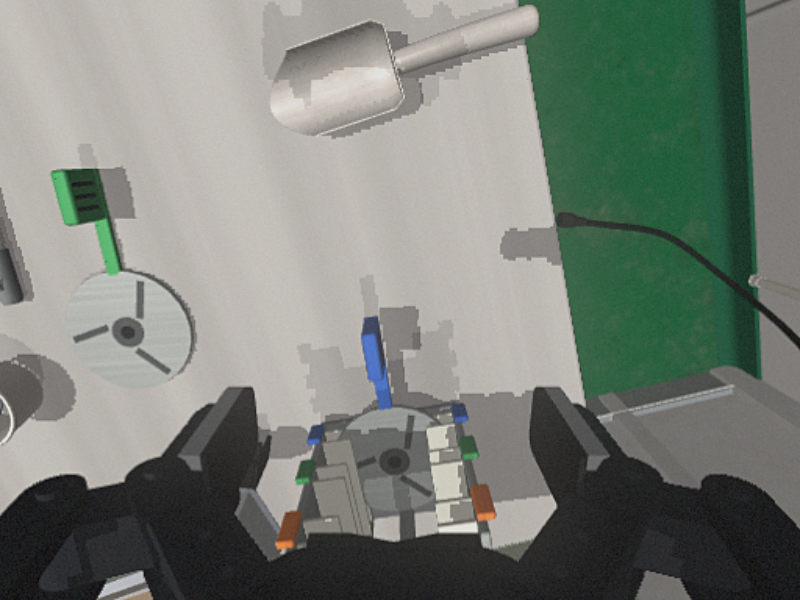

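The wrist view shows the rack mouth with its tab pairs at (picture pixels) blue (316,434)/(460,412), green (305,472)/(469,448) and orange (288,530)/(484,502). The blue disc sits partly out, and the green disc is at about (128,330). The mouth line is yawed by about 8°, so I'll fit the rack pose.

```bash
cat > fit.py <<'E'
from h import *
from scipy.optimize import least_squares
H={'blue':(105,130),'green':(45,85),'orange':(5,20)}
def tabs(im,guess):
    hsv=cv2.cvtColor(im,cv2.COLOR_BGR2HSV); out={}
    for col,(a,b) in H.items():
        m=cv2.inRange(hsv,(a,120,50),(b,255,255)); n,l,s,ce=cv2.connectedComponentsWithStats(m)
        for sd in(0,1):
            g=np.array(guess[col][sd]); k=[i for i in range(1,n) if s[i,4]>12 and np.linalg.norm(ce[i]-g)<14]
            if k: i=max(k,key=lambda i:s[i,4]); out[col,sd]=(ce[i],s[i])
    return out
E
python3 - <<'E'
from fit import *
c=cam('wrist'); im=cv2.imread('pics/w1.png'); im=viewer.read_camera('wrist')
g={'blue':[(202,278),(294,264)],'green':[(195,302),(300,287)],'orange':[(184,339),(310,321)]}
t=tabs(im,g); zs={'blue':.022,'green':.074,'orange':.132}
for k,v in t.items(): print(k,np.round(v[0],1),v[1])
ks=list(t)
def res(p):
    x,y,a,W,d=p; P=[[x-W*np.sin(a)*(sd-.5),y+W*np.cos(a)*(sd-.5),zs[k]+d] for k,sd in ks]
    return (proj(c,P)-[t[k][0] for k in ks]).ravel()
s=least_squares(res,[.6,.115,.1,.124,0]); x,y,a,W,d=s.x
print('mouth',np.round(s.x,4),'yaw',np.degrees(a),'rms',np.sqrt(np.mean(s.fun**2)),np.round(s.fun,1))
for col in H:
    if (col,0) in t and (col,1) in t:
        u=unproj(c,[t[col,0][0],t[col,1][0]],zs[col]+d); e=u[1]-u[0]; print(col,np.round(u,4),np.degrees(np.arctan2(-e[0],e[1])),np.linalg.norm(e))
print('origin',x+.05*np.cos(a),y+.05*np.sin(a))
hsv=cv2.cvtColor(im,cv2.COLOR_BGR2HSV); 
for nm in('disc_blue','disc_green'):
  for o in viewer.outline_of('wrist',nm)[:2]: 
    m=o['mask']; n=m.sum(); print(nm,o['confidence'],np.round(np.array(o['extent'])*[512,384,512,384]))
b=cv2.inRange(hsv,(105,120,50),(130,255,255)); n,l,st,ce=cv2.connectedComponentsWithStats(b)
print([(st[i].tolist(),ce[i].round(1)) for i in range(1,n) if st[i,4]>100])
for p in [(238,203),(244,205),(234,225),(241,225)]: pass
cv2.imwrite('pics/c1.png',cv2.resize(im[190:350,170:330],(640,640),interpolation=cv2.INTER_NEAREST))
E
```

```text
('blue', 0) [199.5 281.7] [196 280   8   4  26]
('blue', 1) [293.8 267.8] [290 266   9   5  30]
('orange', 0) [183.2 339.1] [175 327  17  25 263]
('orange', 1) [307.3 321.7] [300 310  16  24 269]
mouth [ 0.6231  0.1088  0.1695  0.1368 -0.0079] yaw 9.710486113706503 rms 0.06121481167770349 [ 0.1  0.1 -0.1 -0.  -0.1 -0.1  0.1  0. ]
blue [[0.6345 0.0413 0.0141]
 [0.6116 0.1763 0.0141]] 9.634011069746057 0.13700477915139278
orange [[0.6347 0.0414 0.1241]
 [0.6115 0.1761 0.1241]] 9.75919983717764 0.13668013796162368
origin 0.6723495737006298 0.11722330793627385
disc_blue 0.86 [216. 201.  60. 127.]
disc_green 0.71 [ 33. 104.  90. 147.]
disc_green 0.64 [219. 201.  59. 127.]
[([231, 214, 19, 49, 456], array([239.9, 237.3]))]
```

View pics/c1.png

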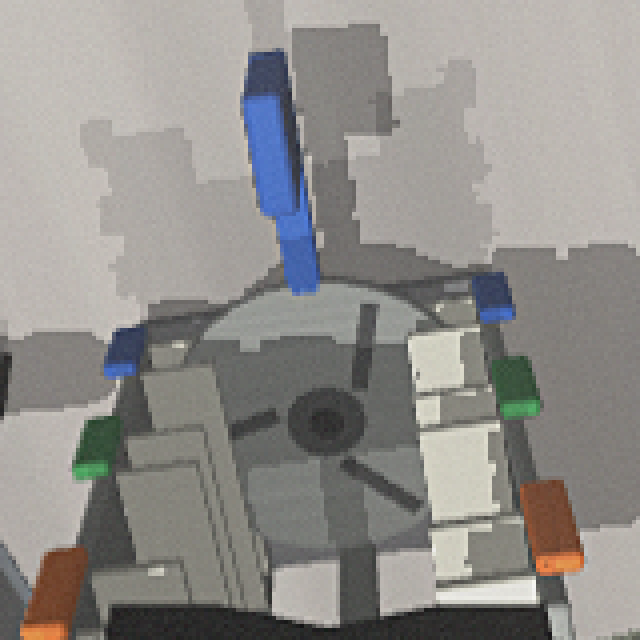

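Run:
```python
from fit import *
c=cam('wrist')
t={('blue',0):(122,364),('blue',1):(494,309),('green',0):(99,466),('green',1):(518,405),('orange',0):(48,630),('orange',1):(557,563)}
t={k:(np.array(v)-1.5)/4+[170,190] for k,v in t.items()}
zs={'blue':.022,'green':.074,'orange':.132}; ks=list(t)
def res(p):
    x,y,a,W,d=p; P=[[x-W*np.sin(a)*(sd-.5),y+W*np.cos(a)*(sd-.5),zs[k]+d] for k,sd in ks]
    return (proj(c,P)-[t[k] for k in ks]).ravel()
s=least_squares(res,[.6,.115,.1,.124,0]); x,y,a,W,d=s.x
print('mouth',np.round(s.x,4),'yaw',np.degrees(a),np.round(s.fun,1))
for col in H:
    u=unproj(c,[t[col,0],t[col,1]],zs[col]+d); e=u[1]-u[0]; print(col,u.mean(0),np.degrees(np.arctan2(-e[0],e[1])),np.linalg.norm(e))
def q(*p): return (np.array(p)-1.5)/4+[170,190]
# blue disc: hub centre (top of disc z=.028), fin top edges
h=unproj(c,q(327,423),.028)[0]; f=unproj(c,[q(261,97),q(280,214)],.064)
print('hub',h,'fin top ends',f, np.degrees(np.arctan2(f[1,1]-f[0,1],f[1,0]-f[0,0])),'hub-fin yaw',np.degrees(np.arctan2(h[1]-f.mean(0)[1],h[0]-f.mean(0)[0])),np.linalg.norm((h-f.mean(0))[:2]))
for o in viewer.outline_of('wrist','disc_green')[:1]: pass
```

```text
mouth [0.5941 0.1094 0.1653 0.1183 0.0357] yaw 9.469353977146932 [ 0.8 -0.5 -0.1 -0.2 -1.   0.5  0.1  0.7  0.3  0.  -0.  -0.4]
blue [0.59466278 0.10895559 0.0577221 ] 9.580098903358031 0.11951843817666154
green [0.59337817 0.1098639  0.1097221 ] 9.70446852274312 0.11706828881586129
orange [0.59433451 0.10928219 0.1677221 ] 9.221851536613883 0.11855218780152398
hub [0.64787246 0.11540862 0.028     ] fin top ends [[0.51123084 0.09621101 0.064     ]
 [0.54874898 0.10131388 0.064     ]] 7.745308558979545 hub-fin yaw 8.037584614925105 0.11905205391561802
```

```bash
python3 -m handwheel '[[[0.06,0,0,0,-4.75],[0.06,0,0,0,-4.75],[0.06,-0.01,-0.0047,0.02,0],[0.06,-0.01,-0.0047,0.02,0],[0.06,-0.01,-0.0047,0.02,0],[0.06,-0.01,-0.0047,0.02,0],[0.06,-0.01,-0.0047,0.02,0],[0.06,-0.01,-0.0047,0.02,0],[0.06,0,0,0.025,0],[0.06,0,0,0.025,0],[0.06,0,0,0.02,0],[0.06,0,0,0,0]]]' 30
python3 -m handwheel '[[[0.06,0,0,0.015,0],[0.06,0,0,0.015,0],[0,0,0,0,0],[0,0,0,0,0],[0,0,0,0,0],[0,0,0,0,0],[0,0,0,0,0],[0,0,0,0,0]]]' 25
python3 - <<'E'
from h import *
s=get_state();print(s['wrist_torque'],s['tcp_rot'])
E
```

```text
time: 4.97
eef_pos: [0.5215, 0.0977, 0.0565]
tcp_rot: [-0.083, 0.997, 0.0, -0.005]
contact_force: [-1.1, -0.3, -0.8]
opening: 0.703
finger_force: 0.0
time: 5.63
eef_pos: [0.5263, 0.0979, 0.0327]
tcp_rot: [-0.083, 0.997, -0.0, 0.001]
contact_force: [-1.7, -0.1, 2.8]
opening: 0.134
finger_force: 25.6
[ 0.08632158 -0.13847395  0.04222583] [-8.28767707e-02  9.96558744e-01 -1.12185032e-04  1.44864581e-03]
```

```bash
python3 -m handwheel '[[[0,-0.003,0,0,0],[0,-0.003,0,0,0],[0,-0.003,0,0,0],[0,0,0,0,0]]]'
python3 -m handwheel '[[[0,-0.002,0,0,0],[0,-0.002,0,0,0],[0,0,0,0,0]]]'
python3 - <<'E'
from h import *
s=get_state();print(s['wrist_torque'],s['eef_pos'])
E
```

```text
time: 5.97
eef_pos: [0.535, 0.0994, 0.0318]
tcp_rot: [-0.083, 0.997, 0.0, 0.001]
contact_force: [0.1, -0.4, 3.3]
opening: 0.134
finger_force: 25.8
time: 6.22
eef_pos: [0.5374, 0.0999, 0.0313]
tcp_rot: [-0.083, 0.997, -0.0, -0.001]
contact_force: [-5.3, -0.5, 7.0]
opening: 0.136
finger_force: 26.4
[-0.10391727  0.50599049 -0.02914757] [0.53739057 0.0998849  0.03132536]
```

```bash
python3 -m handwheel '[[[0,-0.002,0,-0.0005,0],[0,-0.002,0,0,0],[0,0,0,0,0]]]'
python3 - <<'E'
from h import *
s=get_state();print(s['wrist_torque'],s['eef_pos'])
c=cam('wrist'); im=viewer.read_camera('wrist'); cv2.imwrite('pics/w2.png',cv2.resize(im,(800,600)))
E
```

```text
time: 6.47
eef_pos: [0.5374, 0.1, 0.0309]
tcp_rot: [-0.083, 0.997, -0.0, -0.007]
contact_force: [-13.5, -4.0, 11.7]
opening: 0.136
finger_force: 27.3
[-0.53844425  1.89556653 -0.05794048] [0.53739254 0.0999934  0.03089257]
```

View pics/w2.png

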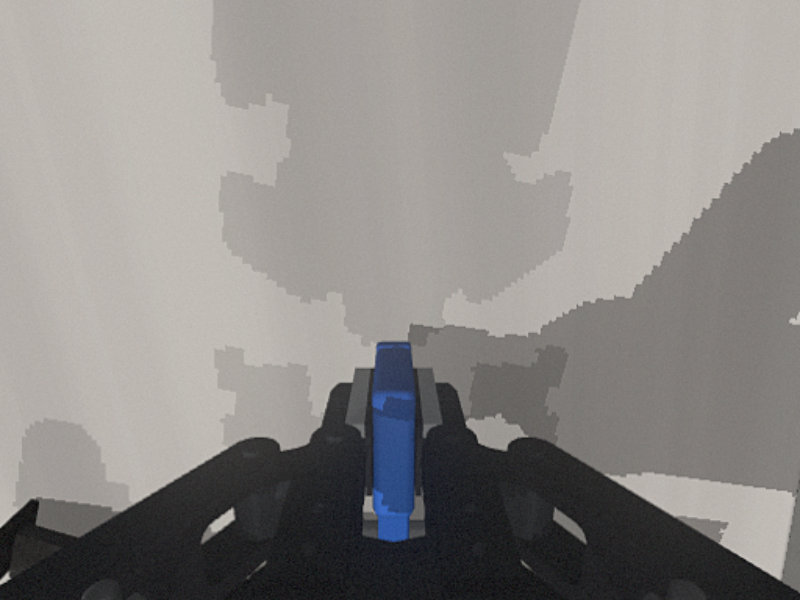

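The fin is gripped squarely at (393,440). Travel stopped dead after 11 mm with the force rising to 13.5 N, so the disc is at the back stop. I'll unload, release and take a higher look over the rack.

```bash
python3 -m handwheel '[[[0,0.0025,0,0,0],[0,0.0025,0,0,0],[0,0,0,0,0],[0.05,0,0,0,0],[0.05,0,0,0,0],[0.05,0,0,0,0],[0.05,0,0,-0.02,0],[0.05,0,0,-0.03,0],[0.05,0,0,-0.03,0],[0.05,0,0,-0.04,0],[0.05,0,0,-0.04,0],[0.05,0,0,-0.04,0]]]'
python3 -m handwheel '[[[0.03,0,0,-0.035,0],[0.03,-0.01,0,-0.035,0],[0.03,-0.01,0,0,0],[0.03,0,0,0,0],[0.03,0,0,0,0]]]'
python3 - <<'E'
from h import *
c=cam('wrist'); im=viewer.read_camera('wrist'); cv2.imwrite('pics/w3.png',cv2.resize(im,(800,600)))
for nm,z in [('disc_rack',0),('slot_low',.022),('slot_mid',.074),('slot_top',.132),('disc_blue',.022),('grip_blue',.064),('disc_green',0),('grip_green',.042)]: print(nm,pin('wrist',nm,z))
E
```

```text
time: 7.52
eef_pos: [0.5369, 0.0998, 0.2338]
tcp_rot: [-0.083, 0.997, 0.0, 0.0]
contact_force: [0.8, 0.5, -0.3]
opening: 0.582
finger_force: 0.0
time: 7.93
eef_pos: [0.5566, 0.1031, 0.3012]
tcp_rot: [-0.083, 0.997, 0.0, -0.0]
contact_force: [-0.6, 0.6, 0.1]
opening: 0.349
finger_force: 0.0
disc_rack []
slot_low []
slot_mid []
slot_top [(0.55, array([248.7, 263. ]), array([0.6569, 0.1162, 0.132 ]))]
disc_blue [(0.88, array([252.8, 224.3]), array([0.6543, 0.1211, 0.022 ]))]
grip_blue [(0.57, array([254.9, 149.1]), array([0.537 , 0.1038, 0.064 ]))]
disc_green [(0.64, array([101.8, 110.5]), array([ 0.5285, -0.117 ,  0.    ]))]
grip_green [(0.84, array([80.5, 12.7]), array([ 0.4163, -0.1248,  0.042 ]))]
```

View pics/w3.png

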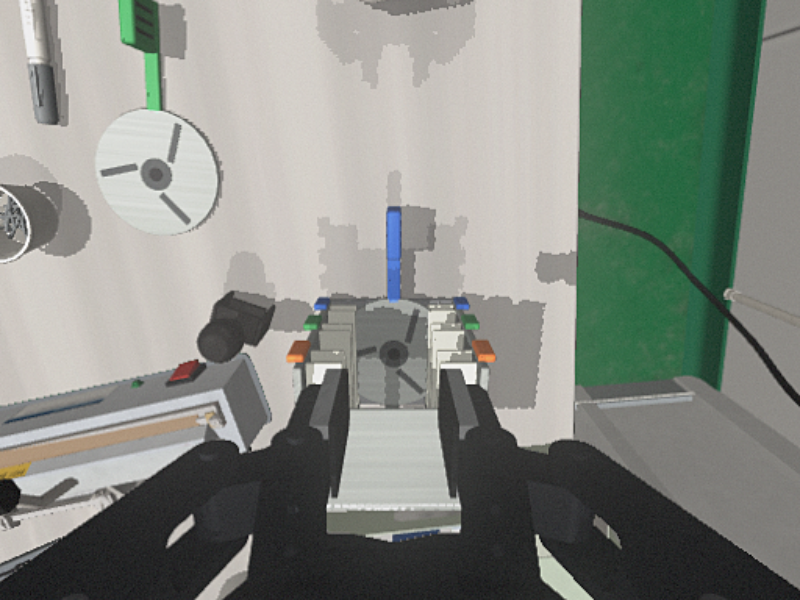

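The rack is symmetric about column 392 and its tab rows are level (303, 303 and 351, 351), so yaw 9.5° is confirmed. The blue handle is straight at column 394. Now I'll view green and orange.

```bash
python3 - <<'E'
from h import *
c=cam('wrist'); k=1.5625
a=np.radians(9.5); A=np.array([[np.cos(a),np.sin(a)],[-np.sin(a),np.cos(a)]])
def show(n,uv,z): 
    p=unproj(c,np.array(uv)/k-.18,z); print(n,p[0].round(4),(A@p[0,:2]).round(4))
show('hub',(394,353),.028); show('fin near end',(394,207),.064); show('fin far end',(394,262),.064)
for n,l,r,v in(('b',322,461,303),('g',313,472,322),('o',298,484,351)): show('tab '+n,((l+r)/2,v),{'b':.022,'g':.074,'o':.132}[n])
show('ghub',(156,175),.006); show('gneck',(152,108),.006)
print(A@[.5374,.1])
E
python3 -m handwheel '[[[0.05,0.019,-0.0257,0.0063,0],[0.05,0.019,-0.0257,0.0063,0],[0.05,0.019,-0.0257,0.0063,0],[0.05,0.019,-0.0257,0.0063,0],[0.05,0.019,-0.0257,0.0063,0],[0.05,0.019,-0.0257,0.0063,0],[0.05,0.019,-0.0257,0.0063,0],[0.05,0.019,-0.0257,0.0063,0],[0.05,0,0,0,0],[0.05,0,0,0,0]]]'
python3 - <<'E'
from h import *
c=cam('wrist'); im=viewer.read_camera('wrist'); cv2.imwrite('pics/w4.png',cv2.resize(im,(800,600)))
for nm,z in [('disc_green',0),('grip_green',.042),('disc_orange',0),('grip_orange',.042)]: print(nm,pin('wrist',nm,z))
E
```

```text
hub [0.6564 0.1199 0.028 ] [0.6671 0.0099]
fin near end [0.5181 0.0967 0.064 ] [0.527  0.0099]
fin far end [0.5618 0.104  0.064 ] [0.5713 0.0099]
tab b [0.6095 0.1097 0.022 ] [0.6192 0.0076]
tab g [0.6099 0.1108 0.074 ] [0.6198 0.0086]
tab o [0.6116 0.1101 0.132 ] [0.6214 0.0076]
ghub [ 0.5307 -0.1173  0.006 ] [ 0.5041 -0.2033]
gneck [ 0.4749 -0.1219  0.006 ] [ 0.4483 -0.1986]
[0.54653464 0.00993198]
time: 9.22
eef_pos: [0.44, -0.1258, 0.2511]
tcp_rot: [-0.081, 0.997, 0.0, -0.0]
contact_force: [0.4, -0.1, -0.4]
opening: 0.587
finger_force: 0.0
disc_green [(0.83, array([246.5, 224.1]), array([ 0.5307, -0.1179,  0.    ])), (0.57, array([418.5, 274.2]), array([0.5686, 0.1476, 0.    ]))]
grip_green [(0.89, array([259.6, 148.1]), array([ 0.4168, -0.1196,  0.042 ])), (0.34, array([417.3, 273.7]), array([0.5467, 0.116 , 0.042 ]))]
disc_orange [(0.92, array([ 79.9, 206.1]), array([ 0.5432, -0.3485,  0.    ]))]
grip_orange [(0.69, array([405.4, 361.8]), array([0.6919, 0.1481, 0.042 ])), (0.64, array([ 60.5, 118.2]), array([ 0.4211, -0.3476,  0.042 ]))]
```

View pics/w4.png

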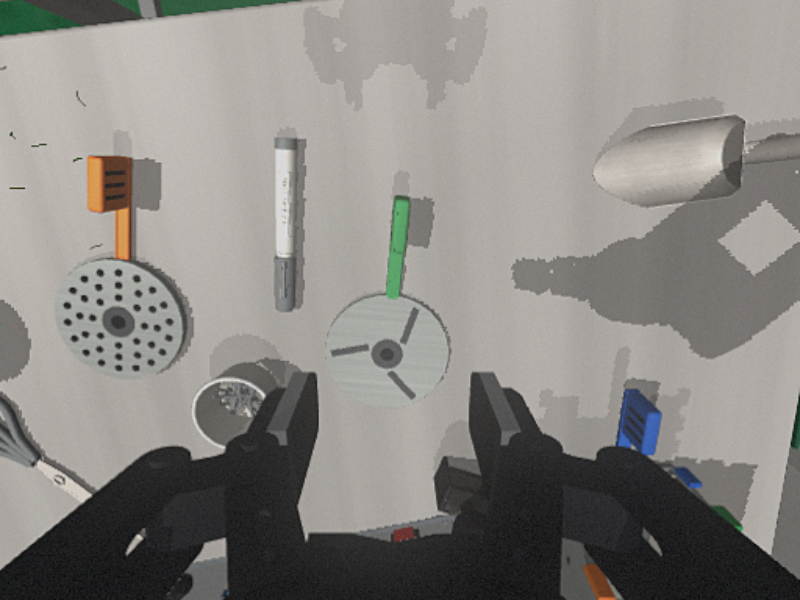

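Green's hub is at (387,353) and its fin runs (401,198) to (396,245), so its yaw is about 3.5°. The pen at column 285 and the tub at (230,410) are clear of a descent on green's fin, and orange's hub is at (118,322). Now I'll grasp green.

```bash
python3 -m handwheel '[[[0.05,0,0,0,6],[0.05,0.0075,0.0008,0.03,0],[0.05,0.0075,0.0008,0.03,0],[0.05,0.0075,0.0009,0.03,0],[0.05,0,0,0.03,0],[0.05,0,0,0.03,0],[0.05,0,0,0.03,0],[0.05,0,0,0.02,0],[0.05,0,0,0,0],[0.05,0,0,0,0]]]' 30
python3 - <<'E'
from h import *
c=cam('wrist'); im=viewer.read_camera('wrist'); m=cv2.inRange(cv2.cvtColor(im,cv2.COLOR_BGR2HSV),(45,100,50),(85,255,255))
n,l,st,ce=cv2.connectedComponentsWithStats(m); i=1+st[1:,4].argmax(); print(st[i],ce[i])
E
```

```text
time: 10.3
eef_pos: [0.4179, -0.1227, 0.0509]
tcp_rot: [-0.031, 1.0, 0.001, -0.001]
contact_force: [0.5, 0.5, 1.3]
opening: 0.588
finger_force: 0.0
[237 200  21  65 803] [247.62764633 224.24782067]
```

```bash
python3 -m handwheel '[[[0.05,0,0,0.0205,0],[0.05,0,-0.001,0.0205,0],[0.05,0,0,0,0],[0,0,0,0,0],[0,0,0,0,0],[0,0,0,0,0],[0,0,0,0,0],[0,0,0,0,0]]]' 60
python3 -m handwheel '[[[0,0,0,-0.005,0],[0,0,0,-0.02,0],[0,0,0,-0.02,0],[0,0,0,-0.02,0],[0,0,0,0,0],[0,0,0,0,0]]]' 60
python3 - <<'E'
from h import *
s=get_state();print(s['wrist_torque'],s['eef_pos'])
c=cam('wrist'); im=viewer.read_camera('wrist'); cv2.imwrite('pics/w5.png',cv2.resize(im,(800,600)))
E
```

```text
time: 11.02
eef_pos: [0.4199, -0.1255, 0.0125]
tcp_rot: [-0.03, 1.0, -0.001, 0.002]
contact_force: [-0.4, 1.0, 6.1]
opening: 0.127
finger_force: 59.5
time: 11.52
eef_pos: [0.4187, -0.125, 0.0763]
tcp_rot: [-0.031, 1.0, -0.001, 0.001]
contact_force: [-0.4, -0.8, -2.4]
opening: 0.134
finger_force: 58.6
[0.02562955 0.12664911 0.00112451] [ 0.4186693  -0.12495375  0.07626956]
```

View pics/w5.png

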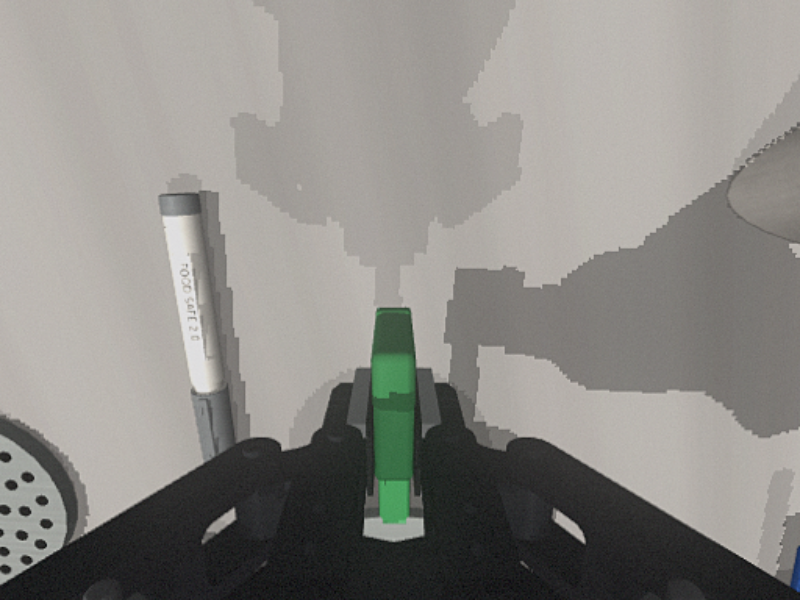

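Green is held squarely at (394,420), clear of the pen and tub. I'll check the held pitch and offset against the blue picture.

```bash
python3 - <<'E'
from h import *
from scipy.optimize import least_squares
p=viewer.camera_params('wrist'); f=192/np.tan(np.radians(p['fov_y'])/2); c=(p,f,np.array(p['hand_eye']))
def model(q):
    s,h,b=q  # fin centre pos along tool -x, height of underside above TCP, nose-down pitch
    P=np.array([[-.02,0],[-.02,.042],[.02,.042],[.063,.006]])
    X=s+P[:,0]*np.cos(b)+(P[:,1]-.02)*np.sin(b); Z=h+.02-P[:,0]*np.sin(b)+(P[:,1]-.02)*np.cos(b)
    return proj(c,np.c_[-X,0*X,-Z])[:,1]
for n,r in(('blue',[342,393,505,np.nan]),('green',[308,355,478,522])):
    r=np.array(r)/1.5625; k=~np.isnan(r)
    for fix in(0,1):
        fn=lambda q:(model([q[0],q[1],0 if fix else q[2]])-r)[k]
        s=least_squares(fn,[0,-.01,0]); print(n,fix,s.x.round(4),np.degrees(s.x[2]).round(1),s.fun.round(1))
E
python3 - <<'E'
import cv2
a=cv2.imread('pics/w2.png')[320:560,300:490];b=cv2.imread('pics/w5.png')[290:530+20,300:490]
import numpy as np
h=max(a.shape[0],b.shape[0]); z=np.zeros((h,380,3),np.uint8); z[:a.shape[0],:190]=a; z[:b.shape[0],190:]=b
cv2.imwrite('pics/ab.png',cv2.resize(z,None,fx=2,fy=2))
E
```

```text
blue 0 [ 0.0118 -0.0265 -0.0107] -0.6 [0. 0. 0.]
blue 1 [ 0.0117 -0.0266  0.    ] 0.0 [-0.4  0.4 -0.2]
green 0 [-0.0044 -0.0172 -0.0413] -2.4 [ 1.5 -1.8  1.8 -1.4]
green 1 [-0.006  -0.0143  0.    ] 0.0 [-0.7  0.1  3.5 -4. ]
```

View pics/ab.png

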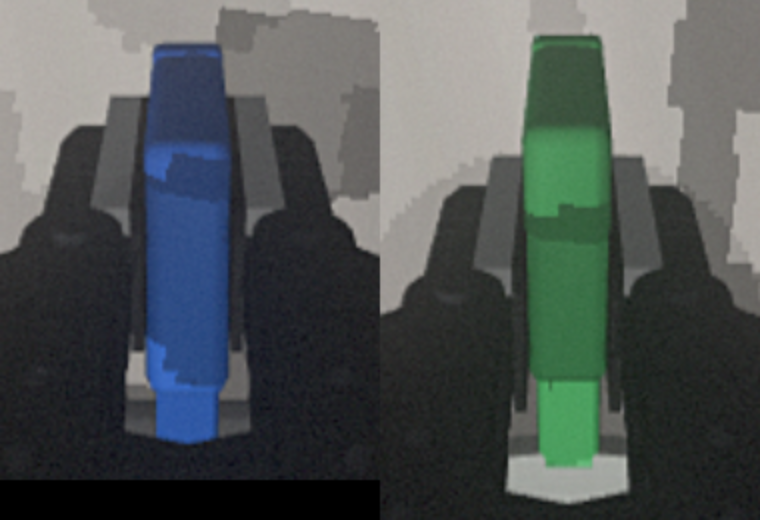

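```bash
python3 -m handwheel '[[[0,0,0,-0.035,-5.95],[0,0,0,-0.035,0],[0,-0.022,0,0,0],[0,-0.0226,0,0,0],[0,0,0.0287,0,0],[0,0,0.0287,0,0],[0,0,0.0287,0,0],[0,0,0.0287,0,0],[0,0,0.0287,0,0],[0,0,0.0287,0,0],[0,0,0.0287,0,0],[0,0,0,0,0]]]' 60
python3 -m handwheel '[[[0,0,0,0,0],[0,0,0,0.019,0],[0,0,0,0.019,0],[0,0,0,0.018,0],[0,0,0,0,0],[0,0,0,0,0]]]'
python3 - <<'E'
from h import *
s=get_state();a=np.radians(9.5);A=np.array([[np.cos(a),np.sin(a)],[-np.sin(a),np.cos(a)]]);x,y,_,_=s['tcp_rot'];print(A@s['eef_pos'][:2],s['eef_pos'],2*np.degrees(np.arctan2(y,x))-180,s['wrist_torque'])
im=viewer.read_camera('wrist'); cv2.imwrite('pics/w6.png',cv2.resize(im,(800,600)))
im=viewer.read_camera('scene'); cv2.imwrite('pics/s6.png',cv2.resize(im[100:220,130:290],(800,600),interpolation=cv2.INTER_CUBIC))
E
```

```text
time: 12.57
eef_pos: [0.4264, 0.0845, 0.1428]
tcp_rot: [-0.084, 0.996, 0.001, -0.003]
contact_force: [0.5, -1.2, -1.7]
opening: 0.128
finger_force: 59.1
time: 13.07
eef_pos: [0.4279, 0.08, 0.0878]
tcp_rot: [-0.082, 0.997, 0.0, -0.002]
contact_force: [1.2, 1.0, -1.0]
opening: 0.13
finger_force: 59.0
[0.43527949 0.00830886] [0.42793853 0.08003674 0.08781562] 9.37054571027548 [-0.01766189  0.15102049 -0.01666424]
```

View pics/s6.png

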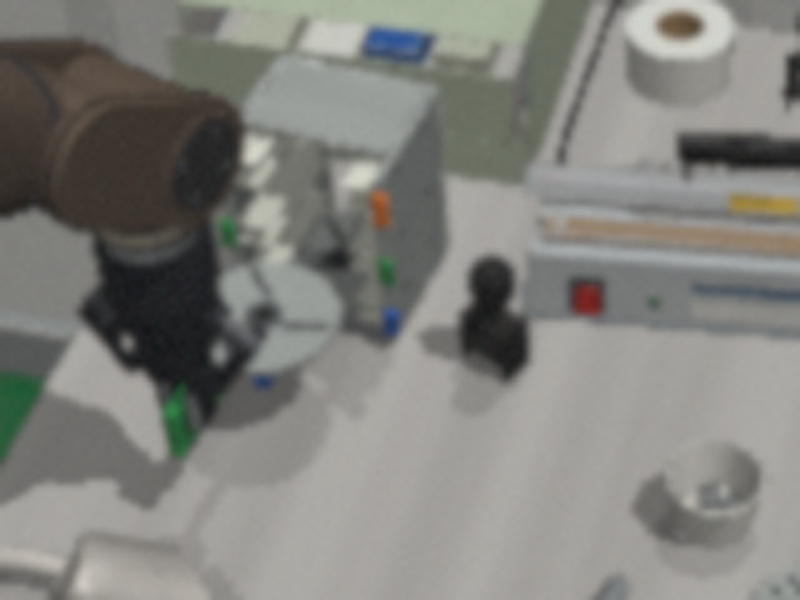

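The scene crop shows green held level at (290,315) in front of the green tabs, with the stamp and tub untouched. Now I'll insert, watching the forces.

```bash
cat > st.py <<'E'
from h import *
s=get_state();a=np.radians(9.5);A=np.array([[np.cos(a),np.sin(a)],[-np.sin(a),np.cos(a)]]);x,y,_,_=s['tcp_rot']
print('s,lat',(A@s['eef_pos'][:2]).round(4),'z',s['eef_pos'][2].round(4),'yaw',round(2*np.degrees(np.arctan2(y,x))-180,2),'F',np.r_[A@s['contact_force'][:2],s['contact_force'][2]].round(1),'T',s['wrist_torque'].round(2))
E
python3 -m handwheel '[[[0,0,0,-0.002,0],[0,-0.008,0,0,0],[0,-0.008,0,0,0],[0,-0.008,0,0,0],[0,-0.008,0,0,0],[0,0,0,0,0]]]' 60; python3 st.py
python3 -m handwheel '[[[0,-0.007,0,0,0],[0,-0.007,0,0,0],[0,-0.007,0,0,0],[0,0,0,0,0]]]'; python3 st.py
```

```text
time: 13.67
eef_pos: [0.463, 0.0862, 0.0921]
tcp_rot: [-0.082, 0.997, -0.0, 0.001]
contact_force: [-0.1, 0.1, -0.9]
opening: 0.134
finger_force: 59.0
s,lat [0.4709 0.0086] z 0.0921 yaw 9.46 F [-0.1  0.2 -0.9] T [-0.1   0.09  0.04]
time: 14.0
eef_pos: [0.4831, 0.0896, 0.0917]
tcp_rot: [-0.082, 0.997, -0.0, 0.001]
contact_force: [0.5, 0.4, -2.2]
opening: 0.129
finger_force: 59.0
s,lat [0.4912 0.0087] z 0.0917 yaw 9.45 F [ 0.5  0.3 -2.2] T [-0.03  0.13 -0.02]
```

```bash
python3 -m handwheel '[[[0,-0.008,0,0.002,0],[0,-0.008,0,0,0],[0,-0.008,0,0,0],[0,-0.008,0,0,0],[0,-0.008,0,0,0],[0,-0.008,0,0,0],[0,0,0,0,0]]]'; python3 st.py
python3 -m handwheel '[[[0,-0.004,0,0,0],[0,-0.004,0,0.001,0],[0,0,0,0.001,0],[0,0,0,0,0]]]'; python3 st.py
```

```text
time: 14.58
eef_pos: [0.5308, 0.0975, 0.0898]
tcp_rot: [-0.082, 0.997, -0.0, 0.001]
contact_force: [-0.5, -0.4, -1.1]
opening: 0.128
finger_force: 59.0
s,lat [0.5396 0.0086] z 0.0898 yaw 9.45 F [-0.5 -0.3 -1.1] T [-0.04  0.14  0.01]
time: 14.92
eef_pos: [0.5367, 0.0987, 0.0872]
tcp_rot: [-0.082, 0.997, -0.0, -0.0]
contact_force: [-0.0, 0.7, -1.2]
opening: 0.132
finger_force: 59.1
s,lat [0.5456 0.0088] z 0.0872 yaw 9.45 F [ 0.1  0.7 -1.2] T [-0.02  0.04  0.03]
```

```bash
python3 -m handwheel '[[[0,-0.003,0,0,0],[0,-0.003,0,0.001,0],[0,0,0,0,0]]]'; python3 st.py
python3 -m handwheel '[[[0,-0.002,0,0,0],[0,-0.002,0,0,0],[0,0,0,0,0]]]'; python3 st.py
```

```text
time: 15.17
eef_pos: [0.5435, 0.0997, 0.0868]
tcp_rot: [-0.082, 0.997, -0.0, 0.001]
contact_force: [0.3, -0.6, -0.8]
opening: 0.129
finger_force: 59.3
s,lat [0.5525 0.0087] z 0.0868 yaw 9.45 F [ 0.2 -0.6 -0.8] T [-0.02 -0.04  0.01]
time: 15.42
eef_pos: [0.5472, 0.1004, 0.0867]
tcp_rot: [-0.082, 0.997, -0.0, 0.001]
contact_force: [-0.0, 0.2, -0.5]
opening: 0.128
finger_force: 59.3
s,lat [0.5563 0.0087] z 0.0867 yaw 9.45 F [-0.   0.2 -0.5] T [ 0.02 -0.13 -0.02]
```

```bash
python3 -m handwheel '[[[0,-0.002,0,0,0],[0,-0.002,0,0,0],[0,0,0,0,0]]]'; python3 st.py
python3 -m handwheel '[[[0,-0.002,0,0,0],[0,-0.002,0,0,0],[0,0,0,0,0]]]'; python3 st.py
```

```text
time: 15.67
eef_pos: [0.5491, 0.1008, 0.0866]
tcp_rot: [-0.083, 0.997, -0.0, -0.003]
contact_force: [-8.2, -2.3, 4.7]
opening: 0.127
finger_force: 60.2
s,lat [0.5582 0.0088] z 0.0866 yaw 9.47 F [-8.4 -0.9  4.7] T [-0.21  0.56 -0.04]
time: 15.92
eef_pos: [0.549, 0.1009, 0.0864]
tcp_rot: [-0.083, 0.996, -0.001, -0.009]
contact_force: [-19.7, -4.9, 14.8]
opening: 0.126
finger_force: 61.6
s,lat [0.5582 0.0089] z 0.0864 yaw 9.55 F [-20.2  -1.6  14.8] T [-0.66  2.47  0.01]
```

```bash
python3 -m handwheel '[[[0,0.003,0,0,0],[0,0.0025,0,0,0],[0,0,0,0,0]]]'; python3 st.py
python3 -m handwheel '[[[0.04,0,0,0,0],[0.04,0,0,0,0],[0.04,0,0,0,0],[0.04,0,0,-0.01,0],[0.04,0,0,-0.03,0],[0.04,0,0,-0.035,0],[0.04,0,0,-0.035,0],[0.04,0,0,-0.035,0],[0.04,0,0,-0.035,0],[0.04,0,0,-0.03,0],[0.04,0,0,0,0],[0.04,0,0,0,0]]]'; python3 st.py
python3 - <<'E'
from h import *
a=np.radians(9.5);A=np.array([[np.cos(a),np.sin(a)],[-np.sin(a),np.cos(a)]])
for cn in('wrist','scene','top'):
  viewer.read_camera(cn)
  for nm,z in [('disc_blue',.022),('grip_blue',.064),('disc_green',.074),('grip_green',.116)]:
    print(cn,nm,[(r[0],r[1],(A@r[2][:2]).round(4)) for r in pin(cn,nm,z)])
c=cam('wrist'); im=viewer.read_camera('wrist'); hsv=cv2.cvtColor(im,cv2.COLOR_BGR2HSV); cv2.imwrite('pics/w7.png',im)
for n,(lo,hi) in {'blue':(105,130),'green':(45,85),'orange':(5,20)}.items():
    k,l,st,ce=cv2.connectedComponentsWithStats(cv2.inRange(hsv,(lo,110,40),(hi,255,255)))
    print(n,[(st[i].tolist(),ce[i].round(1).tolist()) for i in range(1,k) if st[i,4]>25])
E
```

```text
time: 16.17
eef_pos: [0.5485, 0.1008, 0.0861]
tcp_rot: [-0.082, 0.997, 0.0, -0.0]
contact_force: [0.2, -0.2, -0.7]
opening: 0.128
finger_force: 59.2
s,lat [0.5576 0.0089] z 0.0861 yaw 9.44 F [ 0.2 -0.2 -0.7] T [-0.05  0.18  0.01]
time: 17.17
eef_pos: [0.5504, 0.1009, 0.3004]
tcp_rot: [-0.082, 0.997, -0.0, 0.003]
contact_force: [-0.7, 1.5, -1.6]
opening: 0.467
finger_force: 0.0
s,lat [0.5595 0.0086] z 0.3004 yaw 9.45 F [-0.4  1.6 -1.6] T [ 0.03 -0.06 -0.01]
wrist disc_blue []
wrist grip_blue []
wrist disc_green [(0.64, array([254.4, 241.8]), array([0.6587, 0.0121]))]
wrist grip_green []
scene disc_blue [(0.5, array([199.2, 153.9]), array([6.626e-01, 3.000e-04])), (0.31, array([295.6, 228.7]), array([ 0.4457, -0.4396]))]
scene grip_blue [(0.62, array([184.3, 169.7]), array([ 0.5322, -0.004 ]))]
scene disc_green [(0.85, array([195.7, 139.5]), array([0.682 , 0.0186])), (0.26, array([232.6, 168.3]), array([ 0.5866, -0.1674]))]
scene grip_green [(0.76, array([180.5, 156.6]), array([0.5418, 0.0087])), (0.57, array([231.6, 167.9]), array([ 0.5497, -0.1792]))]
top disc_blue [(0.43, array([152.5, 153.5]), array([0.66  , 0.0068]))]
top grip_blue [(0.42, array([154.3, 188.6]), array([0.5442, 0.0104]))]
top disc_green [(0.82, array([147.2, 145.8]), array([0.6753, 0.0059]))]
top grip_green [(0.69, array([152.1, 183.7]), array([0.5535, 0.001 ])), (0.51, array([150.9, 151.1]), array([ 0.648 , -0.0125]))]
blue [([292, 197, 9, 7, 37], [295.9, 201.1])]
green [([373, 0, 118, 201, 15731], [434.2, 77.1]), ([372, 91, 3, 40, 48], [372.2, 108.9]), ([247, 149, 10, 62, 564], [251.6, 178.3]), ([369, 150, 98, 102, 6211], [414.1, 203.9]), ([299, 214, 9, 4, 32], [303.0, 215.4])]
orange [([184, 226, 15, 15, 164], [191.1, 233.1]), ([303, 226, 16, 14, 161], [310.6, 232.6])]
```

Run:
```python
from h import *
a=np.radians(9.5);A=np.array([[np.cos(a),np.sin(a)],[-np.sin(a),np.cos(a)]])
def camat(pos,yaw):
    p=viewer.camera_params('wrist');f=192/np.tan(np.radians(p['fov_y'])/2);T=np.eye(4);h=np.radians(yaw)
    T[:3,:3]=np.c_[[-np.cos(h),-np.sin(h),0],[-np.sin(h),np.cos(h),0],[0,0,-1]];T[:3,3]=pos;return p,f,T@np.array(p['hand_eye'])
for n,pos,f,z,lo,hi,box in(('blue',[.5566,.1031,.3012],'w3',.022,105,130,(235,270,120,200)),('green',get_state()['eef_pos'],'w7',.074,45,85,(240,262,140,215))):
    im=cv2.resize(cv2.imread(f'pics/{f}.png'),(512,384),interpolation=cv2.INTER_AREA) ; c=camat(pos,9.47)
    m=cv2.inRange(cv2.cvtColor(im,cv2.COLOR_BGR2HSV),(lo,90,40),(hi,255,255)); x0,x1,y0,y1=box; m=m[y0:y1,x0:x1]
    ys,xs=np.nonzero(m); r=np.unique(ys); mid=[(xs[ys==k].mean()+x0).round(1) for k in r]
    val=[int(im[k+y0,int(mid[i]),:].max()) for i,k in enumerate(r)]
    print(n,'rows',r[0]+y0,r[-1]+y0,'mids',mid[::6],'val',val)
    for zz in(z,z+.042): print(zz,A@unproj(c,[mid[0],r[0]+y0],zz)[0,:2])
    # predicted home fin rows
    for s0 in(.667,):
        P=[[*(A.T@[s0+d,.009]),z+h] for d,h in((-.138,0),(-.138,.042),(-.098,.042),(-.055,.006))]; print(proj(c,P).round(1).tolist())
```

```text
blue rows 133 192 mids [np.float64(249.0), np.float64(251.5), np.float64(252.0), np.float64(252.0), np.float64(252.0), np.float64(252.0), np.float64(251.5), np.float64(251.5), np.float64(251.5), np.float64(251.5)] val [105, 118, 169, 208, 221, 217, 219, 219, 218, 217, 217, 217, 215, 214, 215, 215, 216, 214, 215, 216, 212, 213, 214, 212, 214, 214, 214, 213, 211, 213, 214, 209, 195, 191, 214, 218, 216, 216, 217, 207, 191, 188, 188, 190, 190, 189, 189, 189, 188, 191, 187, 188, 186, 187, 187, 187, 186, 188, 202, 229]
0.022 [0.53231968 0.00584029]
0.064 [0.52814701 0.00620024]
[[251.3, 130.5], [251.3, 133.7], [251.3, 165.5], [251.4, 189.9]]
green rows 144 210 mids [np.float64(250.6), np.float64(251.5), np.float64(251.5), np.float64(251.5), np.float64(251.5), np.float64(251.5), np.float64(252.0), np.float64(252.0), np.float64(251.5), np.float64(252.0), np.float64(252.0)] val [107, 163, 185, 198, 195, 193, 197, 197, 193, 191, 194, 191, 193, 191, 195, 191, 190, 192, 191, 191, 190, 189, 183, 190, 188, 184, 187, 190, 187, 183, 188, 185, 185, 187, 182, 160, 152, 197, 190, 190, 191, 190, 190, 191, 187, 186, 184, 187, 188, 183, 190, 187, 186, 186, 186, 188, 185, 185, 190, 158, 158, 160, 159]
0.074 [0.53193329 0.00713261]
0.11599999999999999 [0.52626035 0.00727637]
[[252.2, 141.5], [252.2, 146.6], [252.2, 182.9], [252.2, 208.5]]
```

Both discs read the same depth (fin near end at s = 0.532) and both handles are straight, so blue and green are home. Next is orange.

```bash
python3 -m handwheel '[[[0.05,0.0132,-0.0322,0,0],[0.05,0.0132,-0.0322,0,0],[0.05,0.0132,-0.0322,0,0],[0.05,0.0132,-0.0322,0,0],[0.05,0.0132,-0.0322,0,0],[0.05,0.0132,-0.0322,0,0],[0.05,0.0132,-0.0322,0,0],[0.05,0.0132,-0.0322,0,0],[0.05,0.0132,-0.0322,0,0],[0.05,0.0132,-0.0322,0,0],[0.05,0.0132,-0.0322,0,0],[0.05,0.0132,-0.0322,0.01,0]]]'
python3 -m handwheel '[[[0.05,0.0132,-0.0322,0.01,0],[0.05,0,0,0.01,6],[0.05,0,0,0.01,0],[0.05,0,0,0.01,0],[0.05,0,0,0,0],[0.05,0,0,0,0]]]'
cat > or.py <<'E'
from h import *
c=cam('wrist'); im=viewer.read_camera('wrist')
s=get_state(); print('tcp',s['eef_pos'].round(4),s['tcp_rot'].round(3))
for nm,z in [('disc_orange',0),('grip_orange',.042)]: print(nm,pin('wrist',nm,z))
m=cv2.inRange(cv2.cvtColor(im,cv2.COLOR_BGR2HSV),(4,120,40),(20,255,255))
k,l,st,ce=cv2.connectedComponentsWithStats(m); i=1+st[1:,4].argmax(); ys,xs=np.nonzero(l==i); print(st[i])
for y in np.unique(ys)[::5]: q=xs[ys==y]; print(y,q.min(),q.max(),end=' | ')
e=unproj(c,[[ (xs[ys==y].min()+xs[ys==y].max())/2,y] for y in (ys.max()-14,ys.max()-2)],.006); d=e[1]-e[0]
print('\nneck',e.round(4).tolist(),np.degrees(np.arctan2(d[1],d[0])))
E
python3 or.py
```

```text
time: 18.97
eef_pos: [0.4564, -0.3088, 0.289]
tcp_rot: [-0.082, 0.997, -0.002, 0.002]
contact_force: [1.5, 0.8, -0.6]
opening: 0.583
finger_force: 0.0
time: 19.47
eef_pos: [0.4486, -0.339, 0.2457]
tcp_rot: [-0.031, 1.0, 0.001, -0.0]
contact_force: [0.6, -0.5, 0.7]
opening: 0.585
finger_force: 0.0
tcp [ 0.449  -0.3394  0.2466] [-0.031  1.    -0.     0.   ]
disc_orange [(0.92, array([240.4, 224.2]), array([ 0.5378, -0.3499,  0.    ]))]
grip_orange [(0.67, array([244. , 141.1]), array([ 0.4181, -0.351 ,  0.042 ]))]
[238 123  12  65 604]
123 241 249 | 128 240 249 | 133 240 249 | 138 240 249 | 143 239 248 | 148 239 248 | 153 239 248 | 158 239 247 | 163 239 247 | 168 239 247 | 173 238 246 | 178 238 246 | 183 238 246 | 
neck [[0.4626, -0.3508, 0.006], [0.4787, -0.3499, 0.006]] 3.0485816825469123
```

```bash
python3 -m handwheel '[[[0.05,0.0066,-0.0026,0.02,1.5],[0.05,0.0066,-0.0026,0.03,0],[0.05,0.0066,-0.0026,0.03,0],[0.05,0.0066,-0.0025,0.03,0],[0.05,0,0,0.03,0],[0.05,0,0,0.03,0],[0.05,0,0,0.025,0],[0.05,0,0,0,0],[0.05,0,0,0,0]]]' 60
python3 or.py
```

```text
time: 20.37
eef_pos: [0.4224, -0.351, 0.051]
tcp_rot: [-0.017, 1.0, 0.001, -0.001]
contact_force: [-0.1, -0.5, 0.5]
opening: 0.582
finger_force: 0.0
tcp [ 0.4234 -0.3522  0.0528] [-0.017  1.    -0.001  0.001]
disc_orange [(0.8, array([248.2, 353.5]), array([ 0.5429, -0.3514,  0.    ]))]
grip_orange [(0.58, array([255.4, 236.6]), array([ 0.4206, -0.3514,  0.042 ]))]
[ 243  184   24  113 1940]
184 247 262 | 189 247 247 | 194 247 248 | 199 246 265 | 204 246 266 | 209 246 266 | 214 245 266 | 219 245 266 | 224 245 265 | 229 245 265 | 234 245 265 | 239 245 264 | 244 245 264 | 249 244 264 | 254 244 264 | 259 244 263 | 264 244 263 | 269 244 259 | 274 243 259 | 279 243 259 | 284 243 258 | 289 243 258 | 294 243 258 | 
neck [[0.47, -0.3505, 0.006], [0.4799, -0.3502, 0.006]] 1.912058784239793
```

```bash
python3 -m handwheel '[[[0.05,0,0,0.02,0],[0.05,0,0,0.0195,0],[0.05,0,0,0,0],[0,0,0,0,0],[0,0,0,0,0],[0,0,0,0,0],[0,0,0,0,0],[0,0,0,0,0]]]' 65; python3 st.py
python3 -m handwheel '[[[0,0,0,-0.005,0],[0,0,0,-0.03,0],[0,0,0,-0.04,0],[0,0,0,-0.04,0],[0,0,0,-0.04,0],[0,0,0,0,0],[0,0,0,0,0]]]' 65; python3 st.py
```

```text
time: 21.18
eef_pos: [0.4237, -0.353, 0.0141]
tcp_rot: [-0.017, 1.0, -0.001, 0.001]
contact_force: [-0.7, 0.2, 6.8]
opening: 0.126
finger_force: 64.5
s,lat [ 0.3596 -0.4181] z 0.0141 yaw 1.95 F [-0.6  0.3  6.8] T [0.08 0.04 0.01]
time: 21.77
eef_pos: [0.4235, -0.3529, 0.1703]
tcp_rot: [-0.017, 1.0, -0.003, 0.002]
contact_force: [0.0, -0.8, -2.5]
opening: 0.129
finger_force: 63.6
s,lat [ 0.3594 -0.418 ] z 0.1703 yaw 1.97 F [-0.1 -0.8 -2.5] T [-0.06  0.18 -0.04]
```

```bash
python3 -m handwheel '[[[0,0,0,0,-3.75],[0,0,0,0,-3.75],[0,-0.02,0,0,0],[0,-0.02,0,0,0],[0,-0.0188,0.015,0,0],[0,-0.0187,0.03,0,0],[0,0,0.03,0,0],[0,0,0.03,0,0],[0,0,0.03,0,0],[0,0,0.03,0,0],[0,0,0.03,0,0],[0,0,0.03,0,0]]]' 65
python3 -m handwheel '[[[0,0,0.03,0,0],[0,0,0.03,0,0],[0,0,0.03,0,0],[0,0,0.03,0,0],[0,0,0.03,0,0],[0,0,0.03,0,0],[0,0,0.022,0,0],[0,0,0,0,0],[0,0,0,0,0],[0,0,0,0,0]]]'; python3 st.py
```

```text
time: 22.77
eef_pos: [0.4597, -0.1147, 0.1639]
tcp_rot: [-0.082, 0.997, 0.002, -0.003]
contact_force: [0.1, -0.0, -2.6]
opening: 0.128
finger_force: 63.6
time: 23.6
eef_pos: [0.4279, 0.082, 0.1654]
tcp_rot: [-0.083, 0.997, -0.0, -0.002]
contact_force: [-0.8, -1.2, -1.3]
opening: 0.126
finger_force: 63.7
s,lat [0.4355 0.0102] z 0.1654 yaw 9.47 F [-1.  -1.  -1.3] T [-0.02  0.17 -0.  ]
```

```bash
python3 -m handwheel '[[[0,0,-0.0015,0.008,0],[0,0,0,0.008,0],[0,0,0,0,0],[0,0,0,0,0],[0,0,0,0,0]]]' 65; python3 st.py
python3 - <<'E'
from h import *
a=np.radians(9.5);A=np.array([[np.cos(a),np.sin(a)],[-np.sin(a),np.cos(a)]])
for cn in('scene','top'):
  viewer.read_camera(cn); print(cn,[(r[0],r[1],(A@r[2][:2]).round(4)) for r in pin(cn,'disc_orange',.1355)])
  P=[*(A.T@[.4355+.114,.0087]),.1355]; print(proj(cam(cn),P))
E
```

```text
time: 24.02
eef_pos: [0.4291, 0.0803, 0.1506]
tcp_rot: [-0.082, 0.997, 0.0, -0.0]
contact_force: [0.1, -0.2, -1.6]
opening: 0.131
finger_force: 63.7
s,lat [0.4365 0.0084] z 0.1506 yaw 9.39 F [ 0.  -0.2 -1.6] T [-0.06  0.19 -0.  ]
scene [(0.57, array([182.9, 149.2]), array([0.5607, 0.0058]))]
[[180.7594897  151.08259136]]
top [(0.72, array([148.6, 186.3]), array([0.5458, 0.0071]))]
[[147.81232013 185.13331274]]
```

Orange is held level and in line with the slot. I'll insert it.

```bash
python3 -m handwheel '[[[0,-0.008,0,0,0],[0,-0.008,0,0,0],[0,-0.008,0,0,0],[0,-0.008,0,0,0],[0,0,0,0,0]]]' 65; python3 st.py
python3 -m handwheel '[[[0,-0.007,0,0,0],[0,-0.007,0,0,0],[0,-0.007,0,0,0],[0,0,0,0,0]]]'; python3 st.py
```

```text
time: 24.63
eef_pos: [0.4626, 0.0862, 0.1513]
tcp_rot: [-0.082, 0.997, -0.0, 0.001]
contact_force: [0.5, 0.4, -1.5]
opening: 0.126
finger_force: 63.7
s,lat [0.4705 0.0086] z 0.1513 yaw 9.45 F [ 0.5  0.3 -1.5] T [ 0.01  0.15 -0.03]
time: 24.97
eef_pos: [0.4828, 0.0896, 0.1512]
tcp_rot: [-0.082, 0.997, -0.0, 0.001]
contact_force: [0.4, -0.6, -1.4]
opening: 0.128
finger_force: 63.7
s,lat [0.491  0.0087] z 0.1512 yaw 9.45 F [ 0.3 -0.7 -1.4] T [0.02 0.14 0.01]
```

```bash
python3 -m handwheel '[[[0,-0.008,0,0.001,0],[0,-0.008,0,0,0],[0,-0.008,0,0,0],[0,-0.008,0,0,0],[0,-0.008,0,0,0],[0,-0.008,0,0,0],[0,0,0,0,0]]]'; python3 st.py
python3 -m handwheel '[[[0,-0.004,0,0.001,0],[0,0,0,0.0015,0],[0,0,0,0,0]]]'; python3 st.py
```

```text
time: 25.55
eef_pos: [0.5305, 0.0975, 0.1502]
tcp_rot: [-0.082, 0.997, -0.0, 0.001]
contact_force: [-0.2, 0.1, -1.2]
opening: 0.13
finger_force: 63.7
s,lat [0.5393 0.0086] z 0.1502 yaw 9.45 F [-0.2  0.2 -1.2] T [0.01 0.16 0.05]
time: 25.8
eef_pos: [0.5324, 0.098, 0.1469]
tcp_rot: [-0.082, 0.997, 0.0, -0.0]
contact_force: [-0.4, -0.4, -1.4]
opening: 0.125
finger_force: 63.7
s,lat [0.5413 0.0088] z 0.1469 yaw 9.45 F [-0.5 -0.3 -1.4] T [-0.01  0.14 -0.02]
```

```bash
python3 -m handwheel '[[[0,-0.003,0,0.001,0],[0,-0.003,0,0,0],[0,0,0,0,0]]]'; python3 st.py
python3 -m handwheel '[[[0,-0.002,0,0.0005,0],[0,-0.002,0,0,0],[0,0,0,0,0]]]'; python3 st.py
python3 -m handwheel '[[[0,-0.002,0,0,0],[0,-0.002,0,0,0],[0,0,0,0,0]]]'; python3 st.py
```

```text
time: 26.05
eef_pos: [0.5392, 0.099, 0.1467]
tcp_rot: [-0.082, 0.997, -0.0, 0.0]
contact_force: [-0.2, 1.0, -1.0]
opening: 0.126
finger_force: 63.8
s,lat [0.5481 0.0087] z 0.1467 yaw 9.44 F [-0.  1. -1.] T [-0.07  0.13  0.  ]
time: 26.3
eef_pos: [0.5433, 0.0997, 0.1463]
tcp_rot: [-0.082, 0.997, -0.0, 0.001]
contact_force: [0.3, 0.7, -1.0]
opening: 0.129
finger_force: 64.0
s,lat [0.5523 0.0087] z 0.1463 yaw 9.45 F [ 0.5  0.6 -1. ] T [-0.04 -0.01  0.03]
time: 26.55
eef_pos: [0.5472, 0.1004, 0.1462]
tcp_rot: [-0.082, 0.997, -0.0, 0.001]
contact_force: [-0.3, 0.4, -0.0]
opening: 0.129
finger_force: 64.1
s,lat [0.5562 0.0087] z 0.1462 yaw 9.45 F [-0.2  0.4 -0. ] T [-0.   -0.18 -0.05]
```

```bash
python3 -m handwheel '[[[0,-0.002,0,0,0],[0,-0.002,0,0,0],[0,0,0,0,0]]]'; python3 st.py
python3 -m handwheel '[[[0,-0.002,0,0,0],[0,-0.002,0,0,0],[0,0,0,0,0]]]'; python3 st.py
```

```text
time: 26.8
eef_pos: [0.5471, 0.1004, 0.1461]
tcp_rot: [-0.082, 0.997, -0.0, -0.006]
contact_force: [-13.4, -3.5, 9.2]
opening: 0.126
finger_force: 65.5
s,lat [0.5562 0.0088] z 0.1461 yaw 9.45 F [-13.8  -1.2   9.2] T [-0.49  1.74 -0.22]
time: 27.05
eef_pos: [0.5471, 0.1004, 0.1459]
tcp_rot: [-0.083, 0.997, -0.001, -0.012]
contact_force: [-26.1, -6.4, 17.2]
opening: 0.129
finger_force: 66.7
s,lat [0.5562 0.0088] z 0.1459 yaw 9.47 F [-26.8  -2.   17.2] T [-0.91  3.44 -0.28]
```

Orange is at the stop. I'll unload, release, rise and check all three.

```bash
python3 -m handwheel '[[[0,0.004,0,0,0],[0,0.0035,0,0,0],[0,0,0,0,0]]]'; python3 st.py
python3 -m handwheel '[[[0.04,0,0,0,0],[0.04,0,0,0,0],[0.04,0,0,0,0],[0.04,0,0,-0.01,0],[0.04,0,0,-0.03,0],[0.04,0,0,-0.035,0],[0.04,0,0,-0.035,0],[0.04,0,0,-0.035,0],[0.04,0,0,-0.005,0],[0.04,0.005,0,0,0],[0.04,0,0,0,0],[0.04,0,0,0,0]]]'; python3 st.py
cat > fin.py <<'E'
from h import *
a=np.radians(9.5);A=np.array([[np.cos(a),np.sin(a)],[-np.sin(a),np.cos(a)]])
c=cam('wrist'); im=viewer.read_camera('wrist'); cv2.imwrite('pics/w9.png',im); hsv=cv2.cvtColor(im,cv2.COLOR_BGR2HSV)
for n,lo,hi,z in(('blue',105,130,.022),('green',45,85,.074),('orange',4,20,.132)):
    P=[[*(A.T@[.667+d,.0095]),z+h] for d,h in((-.138,0),(-.138,.042),(-.098,.042),(-.055,.006))]; pr=proj(c,P); print(n,'pred',pr.round(1).tolist())
    k,l,st,ce=cv2.connectedComponentsWithStats(cv2.inRange(hsv,(lo,90,40),(hi,255,255)))
    for i in range(1,k):
        if st[i,4]>25 and st[i,0]<345: print('  ',st[i].tolist(),ce[i].round(1).tolist())
        if st[i,4]>150 and abs(ce[i][0]-pr[0,0])<15:
            ys,xs=np.nonzero(l==i); print('   mids',[float((xs[ys==y].min()+xs[ys==y].max())/2) for y in np.unique(ys)[::6]])
for cn in('scene','top'):
  viewer.read_camera(cn)
  for nm,z in [('disc_blue',.022),('disc_green',.074),('disc_orange',.132),('grip_blue',.064),('grip_green',.116),('grip_orange',.174)]: print(cn,nm,[(r[0],(A@r[2][:2]).round(4)) for r in pin(cn,nm,z)[:1]])
  for nm in('tie_tub','date_stamp','label_roll','marker_pen'): print(cn,nm,[(r[0],r[2]) for r in pin(cn,nm,0)])
E
python3 fin.py
```

```text
time: 27.3
eef_pos: [0.5462, 0.1004, 0.1453]
tcp_rot: [-0.082, 0.997, 0.0, -0.001]
contact_force: [0.2, 0.2, -3.1]
opening: 0.127
finger_force: 63.9
s,lat [0.5553 0.0089] z 0.1453 yaw 9.45 F [ 0.2  0.2 -3.1] T [-0.07  0.16 -0.08]
time: 28.3
eef_pos: [0.541, 0.0996, 0.2941]
tcp_rot: [-0.082, 0.997, 0.0, -0.002]
contact_force: [0.6, 0.1, -0.9]
opening: 0.466
finger_force: 0.0
s,lat [0.55   0.0089] z 0.2941 yaw 9.45 F [ 0.6  0.  -0.9] T [ 0.01  0.05 -0.  ]
blue pred [[252.2, 143.5], [252.3, 148.0], [252.3, 179.5], [252.3, 202.6]]
   [293, 203, 8, 8, 43] [296.6, 207.4]
   [201, 207, 9, 4, 31] [204.9, 208.5]
green pred [[252.3, 149.2], [252.4, 155.1], [252.4, 191.1], [252.4, 215.7]]
   [195, 221, 9, 5, 32] [198.9, 223.3]
   [299, 221, 9, 4, 33] [302.9, 222.5]
orange pred [[252.5, 157.7], [252.6, 166.1], [252.7, 208.8], [252.5, 235.1]]
   [245, 160, 14, 78, 982] [251.4, 197.2]
   mids [251.0, 251.5, 251.5, 251.5, 251.0, 251.5, 251.5, 251.0, 251.5, 251.5, 251.5, 251.5, 251.5]
   [184, 234, 15, 15, 146] [190.9, 240.5]
   [303, 234, 16, 14, 131] [311.1, 240.0]
scene disc_blue [(0.75, array([ 
[... 417 characters left out ...]
ll [(0.66, array([ 0.5855, -0.5072,  0.    ]))]
scene marker_pen [(0.67, array([ 0.4312, -0.2047,  0.    ])), (0.21, array([ 0.6548, -0.0333,  0.    ]))]
top disc_blue [(0.64, array([0.6752, 0.0043]))]
top disc_green [(0.72, array([6.679e-01, 1.000e-04]))]
top disc_orange [(0.73, array([0.6604, 0.0025]))]
top grip_blue []
top grip_green [(0.75, array([0.5502, 0.0044]))]
top grip_orange [(0.78, array([0.5526, 0.0094]))]
top tie_tub [(0.65, array([ 0.5859, -0.2382,  0.    ]))]
top date_stamp [(0.62, array([ 0.648 , -0.0227,  0.    ]))]
top label_roll [(0.91, array([ 0.5774, -0.511 ,  0.    ]))]
top marker_pen [(0.47, array([0.5596, 0.1526, 0.    ])), (0.46, array([ 0.4345, -0.2188,  0.    ]))]
```

```bash
python3 -c "from plant import sign_off; print(sign_off())"
```

```text
the job is handed in; nothing more can be done
None
```

I've handed the job in: the blue, green and orange discs are in their matching slots, each pushed until it met the back stop, with handles straight out, and the tub, stamp, label roll and pen showed no clear movement in the last camera check.

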